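# Fit a seal bar from its leaning rack into the press's bar carrier

## Task

Fit the long seal bar into the bar carrier: draw it up out of its pocket in the leaning rack, lower it rubber side up into the carrier's two saddles with its bare tongue at the hinged keeper, and let go only once it lies in them. Then fold the keeper fully down over the tongue. Leave the short bar standing in its pocket and do not knock the things lying about.

Things in the scene. Friction and masses are not known exactly. Their poses are not given: they have to be found in the camera images.
- rack: Fixed steel rack leaning back 35 deg towards its +x. Origin under the grey base plate (150x184x8). Two square pockets, one bar each (which is which varies): foot at x -30, y +-50, z 21, running 58 up the lean; inside 23 wide, 27 deep, walls 5. Above, each bar leans on a white rest 12 wide, 122 up the lean, on a rod 16 behind it; between mouth and rest it stands free. All in mm.
- long_bar: Long seal bar, aluminium, 180x20x20 mm, 0.15-0.3 kg, dark rubber strip 14 wide, 4 thick on top; its last 40 mm are a bare tongue 14 high. Origin: middle of the underside's edge at the tail end; x along the bar, tongue end at x = 180; y across; z out of the rubber. In the rack the tail is in the pocket, tongue up, rubber facing up and to the rack's front (-x).
- short_bar: The short seal bar, alike in everything but its length of 140 mm, so it stands 33 mm lower in the rack. Origin and axes as for the long one. It stays in its pocket.
- carrier: Fixed carrier: base plate x -108..136, 76 wide, 10 thick; two U saddles 24 long at x -55 and 52, floor z 30, 23 wide inside, straight to z 41, flaring to 35 wide at z 50; end stop at x -94 (top z 44), hinge block from x 99. Origin on the table under the middle of the bar's place, x towards the keeper, z up. A seated long bar has its origin at (-90, 0, 30), same axes, play 4 endways. All in mm.
- keeper (a joint): Hinged steel keeper strap on the carrier, 16 mm wide, 51 mm long. 0 rad: folded down level, its pad 1 mm above the seated tongue, strap top at z 56 mm, upturned lip at its tip z 64 mm. Starts open, leaning outwards, 1.75-2.0 rad; friction holds it anywhere. Hinge line at x 112, z 51 mm of the carrier, parallel to its y; the strap swings in the carrier's x-z plane.
- keeper_tip (a point): Point at the end of the keeper strap, 50 mm from the hinge line, in the middle of its thickness (8 mm).
- tip_box: Bystander: closed white lidded box, 89 x 121 x 66 mm; origin under its centre.
- wash_bottle: Bystander: upright white wash bottle, 80 x 65 x 210 mm; origin under its centre.
- foil_pouch_1: Bystander: flat foil pouch, 77 x 107 x 14 mm; origin under its centre.
Not all that is in view belongs to the job. Leave any green look-alike of the long_bar alone.

How it is judged:
By the outcome, as a careful person would: the job done as asked, in the order asked, and still so for the second after the job is handed in, with the robot touching nothing.
It also fails if it takes over 43 s, if anything falls off the work surface, if the arm or the gripper's body presses on something with over 40 N, if the wrist force passes 120 N, or if a joint passes its speed limit or range.

## Robot

A 6-joint arm with a two-finger parallel gripper is mounted at the origin on a cart in front of the work surface, level with it; the furniture and walls round the work are solid. World frame = base frame: x ahead of the robot, y to its left, z up, the work surface at z = 0. Lengths are in m, angles in degrees, forces in N, time in s.
With the tool pointing down it reaches from about 0.35 to 0.775 m from the base axis. Payload 5.5 kg.
Tool frame: the origin (TCP) lies midway between the tips of the shut fingers; the grasp point (between the pads) lies 19 mm behind it; z points along the fingers, y is the direction in which the jaws open and shut (so a half turn about z gives the same grasp; the last joint's range is limited). The gripper opens to 85 mm and grips with 20 to 120 N. Pads are 22 mm wide; open, the fingers measure 114 mm over their backs; the gripper's body (76 mm by 85 mm) begins 54 mm behind the grasp point. The pads swing forward as they close: fully open they stand 13 mm farther back than shut.
Start: joints at [-84.259, 17.945, 2.641, 74.691, 0, 82.002], TCP at [0.137, -0.559, 0.231] pointing down, gripper open.
Joint ranges: [-158.12, 158.12], [-49.38, 96.58], [-58.88, 72.47], [-126.05, 133.96], [-84.25, 85.87], [-180, 180]. Speed limits (degrees/s): [147.25, 147.25, 180, 180, 180, 180].

## Interface

Orientations are given as a 3x3 rotation matrix whose columns are the frame's x, y, z axes.
In Python, from plant import env gives the robot as it stands.
- The arm moves only by the shell command python3 -m inch 'ROWS' [OPENING] [FORCE]. ROWS is JSON, a list of rows, each an object of numbers: "x", "y", "z": the shift along the world's x, y, z scaled (see below); "turn": the turn about the world's z scaled (see below). A call has 1 to 10 rows; each row shifts and turns the commanded pose from where the row before left it; what a row does not reach is not made up. The controller multiplies each number of a shift by 20 cm and each number of a turn by pi rad. A row lasts 1/12 s, in which the tool goes at most 41.7 mm and 7.16 degrees, less where a joint would pass 70% of its speed; a pose out of reach is approached as far as the arm can. A call with a number of a shift or a turn outside -1 to 1 is refused whole. A call with a gripper value outside its range is refused whole. OPENING is the closure, from 0 (fully open) to 1 (shut), set as the call begins (- or left out, the last holds). The fingers move at their own pace and stop on an object; FORCE is the grip in N (left out, the last holds). Time passes only in rows, so rows that do not move let the fingers close. It gives the time, the measured TCP pose, the force and the opening at its end, in the units of the state.
- env.get_obs(): the state, without advancing time (a new reading comes with each control period).
- env.capture(name): name is "side" or "top"; returns the picture (420x560x3 uint8, red, green, blue); there is no depth.
- env.camera_model(name): a dict with "fx", "fy", "cx", "cy" (pixels), "rvec" (rotation vector, rad) and "tvec" (3), from world to camera coordinates, as OpenCV has them. Camera axes: x right, y down, z forward; pixel columns grow to the right and rows downward; lengths in m; the calibration is good to about 2 mm. A picture is of the moment at which its call begins. camera_model takes no time and is no camera call.
- env.job_done(): hands the job in, once; it reports no verdict.
The state is a dict: "time": time; "joint_pos": joint angles; "joint_velocities": joint speeds; "tau": joint torques, N m; "tcp_pos": TCP position; "tcp_rot": TCP orientation; "contact_force": force on the tool from outside, world axes, zero at the start; "moment": the same for the moment, N m; "gripper_width": finger opening in m.
Only numpy, scipy, OpenCV 4.12 (cv2) and the standard library are available. Lean on these libraries where they do the work, as an engineer would, in place of code of your own. Each camera call takes 0.05 s, during which the arm holds its last target. There are 200 camera calls.

## Working session

There is one attempt and no reset: what is moved stays moved. The work goes in short steps, Python scripts to look and compute and a shell command to move; the robot and the scene stay as the last step left them, time stands still between calls to the robot, and variables do not carry over. Pictures are saved under pics/ and viewed, about 8 in all and at most 12, crops included, and the job is handed in when it is done.

```bash
ls; mkdir -p pics; python3 - <<'E'
from plant import env
import cv2
for n in("side","top"):
    im=env.capture(n); cv2.imwrite(f"pics/{n}0.png",im[:,:,::-1]); 
    m=env.camera_model(n); print(n,m)
print(env.get_obs())
E
```

```text
pics
side {'fx': 504.1396694258621, 'fy': 504.1396694258621, 'cx': 276.15561566715945, 'cy': 209.03915438986195, 'rvec': array([ 1.9747827 , -0.22118311,  0.11112101]), 'tvec': array([-0.45215663,  0.24356823,  0.88722037])}
top {'fx': 440.0552988457099, 'fy': 440.0552988457099, 'cx': 275.1160740075717, 'cy': 208.92247560670842, 'rvec': array([ 2.23018225, -2.18035321,  0.04406786]), 'tvec': array([0.31854178, 0.53034602, 1.32824059])}
{'time': 0.1, 'joint_pos': array([-8.42575652e+01,  1.79879174e+01,  2.58138522e+00,  7.46891615e+01,
        2.76271677e-03,  8.20026372e+01]), 'joint_velocities': array([-0.05801302, -0.12460539,  0.08597122,  0.01023206,  0.01103745,
       -0.03017926]), 'tau': array([ 2.45508563e-03, -4.81726348e+01,  2.99243635e+01,  1.27447397e-02,
       -9.25667359e-05, -8.02596304e-06]), 'tcp_pos': array([ 0.13653931, -0.55808006,  0.23046898]), 'tcp_rot': array([[ 9.71384405e-01,  2.37512788e-01, -1.19134993e-04],
       [ 2.37512652e-01, -9.71383015e-01,  1.66661171e-03],
       [ 2.80115885e-04, -1.64721669e-03, -9.99998604e-01]]), 'contact_force': array([-0.89938647, -0.03552748,  0.08004617]), 'moment': array([-0.02304527,  0.06101973, -0.00684683]), 'gripper_width': 0.08517965129307827}
```

View pics/side0.png

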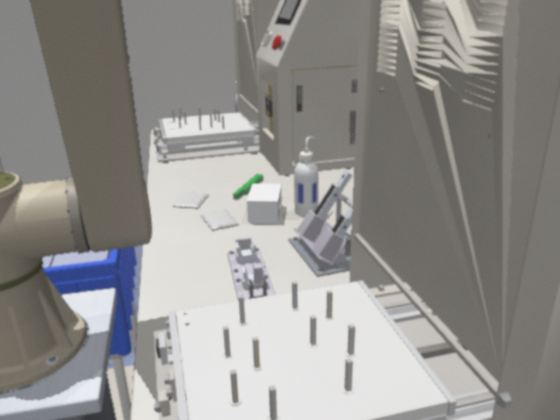

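View pics/top0.png

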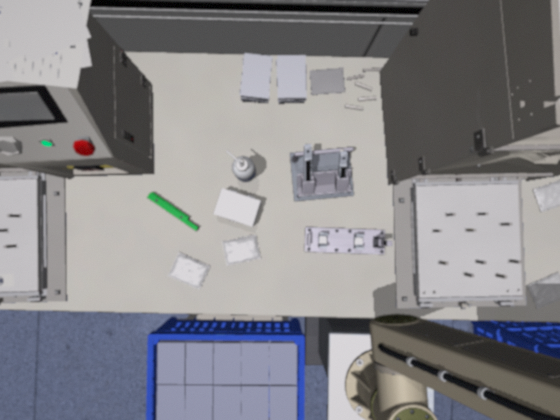

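The side view is oblique: carrier at about (252,268), rack at (325,235). In the top view up is +x and left is +y. The rack is at about (322,172) and the carrier at (345,240), with its keeper at the right end (380,240). I'll enlarge both.

```bash
python3 - <<'E'
import cv2,numpy as np
t=cv2.imread("pics/top0.png")[140:260,280:400]; s=cv2.imread("pics/side0.png")[165:300,220:360]
def up(a,k,x0,y0):
    b=cv2.resize(a,None,fx=k,fy=k,interpolation=cv2.INTER_CUBIC)
    for i in range(0,a.shape[1],20): cv2.putText(b,str(x0+i),(i*k,10),0,.35,(0,0,255),1); cv2.line(b,(i*k,12),(i*k,18),(0,0,255),1)
    for j in range(20,a.shape[0],20): cv2.putText(b,str(y0+j),(0,j*k),0,.35,(0,0,255),1)
    return b
cv2.imwrite("pics/t1.png",up(t,5,280,140)); cv2.imwrite("pics/s1.png",up(s,4,220,165))
E
```

```text
(no output)
```

View pics/t1.png

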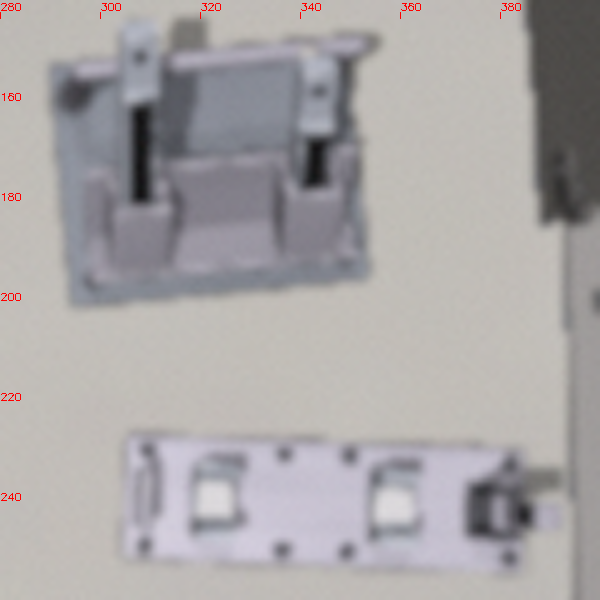

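View pics/s1.png

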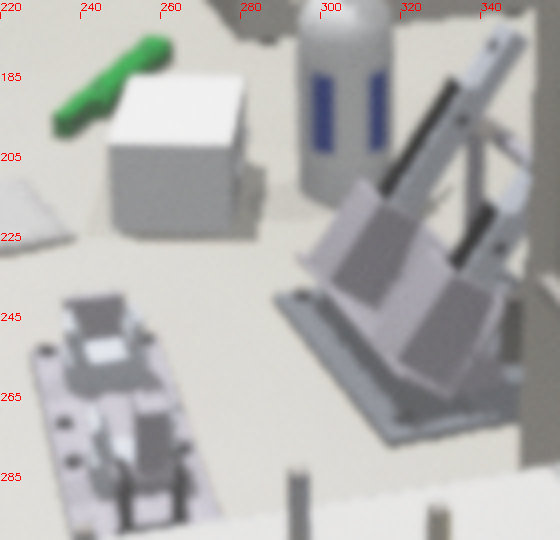

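In the top view the long bar is the left one (rack +y): tongue end at about (307.5,143), rubber from (308,160) to (308,180). The rack's front corners are at (294,201) and (353.5,195). The carrier plate spans (305,227) to (384,254), with the keeper at its right end, open outwards. The side view confirms the taller bar is the far one. Next I'll work out the poses.

```bash
cat > h.py <<'E'
import numpy as np,cv2
from plant import env
def cam(n):
    m=env.camera_model(n); R=cv2.Rodrigues(m['rvec'])[0]; t=np.array(m['tvec']).ravel()
    K=np.array([[m['fx'],0,m['cx']],[0,m['fy'],m['cy']],[0,0,1]]); return K,R,t
def ray(n,p):
    K,R,t=cam(n); d=R.T@np.linalg.inv(K)@np.array([p[0],p[1],1.]); return -R.T@t,d/np.linalg.norm(d)
def onz(n,p,z):
    c,d=ray(n,p); return c+d*(z-c[2])/d[2]
def tri(pt,ps):
    a,d=ray('top',pt); b,e=ray('side',ps); k=np.linalg.lstsq(np.c_[d,-e],b-a,rcond=None)[0]
    P,Q=a+d*k[0],b+e*k[1]; return (P+Q)/2,np.linalg.norm(P-Q)
def proj(n,P):
    K,R,t=cam(n); q=K@(R@np.asarray(P)+t); return q[:2]/q[2]
def fit2(A,B): # rigid 2d A->B
    a,b=A.mean(0),B.mean(0); x=A-a;y=B-b
    th=np.arctan2((x[:,0]*y[:,1]-x[:,1]*y[:,0]).sum(),(x*y).sum()); R=np.array([[np.cos(th),-np.sin(th)],[np.sin(th),np.cos(th)]])
    T=b-R@a; return th,R,T,np.linalg.norm(A@R.T+T-B,axis=1)
E
python3 - <<'E'
from h import *
np.set_printoptions(precision=4,suppress=True)
t=lambda u,v:((u+.5)/5-.5+280,(v+.5)/5-.5+140)
s=lambda u,v:((u+.5)/4-.5+220,(v+.5)/4-.5+165)
# carrier: x -> -y world.  TL= tail end, far(+x world): carrier x=-108,y=+38
C=np.array([onz('top',t(*p),.010)[:2] for p in[(127,433),(122,560),(522,450),(520,571)]])
M=np.array([[-.108,.038],[-.108,-.038],[.136,.038],[.136,-.038]])
th,R,T,e=fit2(M,C); print('carrier',np.degrees(th),T,e)
# saddle floors check (white patches) at z .03
print([ (R.T@(onz('top',t(*p),.030)[:2]-T)) for p in[(216,501),(395,504)]])
C2=np.array([onz('top',t(*p),.008)[:2] for p in[(70,305),(368,277),(53,65)]])
M2=np.array([[-.075,.092],[-.075,-.092],[.075,.092]])
th2,R2,T2,e2=fit2(M2,C2); print('rack',np.degrees(th2),T2,e2)
a=np.radians(35); u=np.array([np.sin(a),0,np.cos(a)]); n=np.array([-np.cos(a),0,np.sin(a)])
Rz=np.eye(3);Rz[:2,:2]=R2
def bar(sx,z,y=0,yy=.05): return Rz@(np.array([-.03,yy,.021])+u*sx+n*(z-.010)+np.array([0,y,0]))+np.r_[T2,0]
for nm,P in[('tongue end top',bar(.18,.014)),('tongue end bot',bar(.18,0)),('rubber up end',bar(.14,.02)),('rubber at mouth',bar(.06,.02)),('short rubber end',bar(.10,.02,0,-.05)),('short tongue end',bar(.14,.014,0,-.05))]:
    p,q=proj('top',P),proj('side',P); print(nm,P,'top crop',(p-[280,140]+.5)*5-.5,'side crop',(q-[220,165]+.5)*4-.5)
print('tri rubber end',tri(t(141,103),s(452,84)),'hole',tri(t(140,56),s(492,45)))
# keeper tip
print('kt', tri(t(545,515),s(150,412)))
np.savez('pose.npz',th=th,T=T,th2=th2,T2=T2)
E
```

```text
carrier -90.72959325863697 [0.4328 0.1332] [0.002  0.0015 0.0025 0.0019]
[array([-0.053 , -0.0002]), array([0.0539, 0.0018])]
rack 6.259498100928322 [0.6338 0.1911] [0.0006 0.0027 0.0033]
tongue end top [0.6979 0.2485 0.1707] top crop [138.8993  14.0311] side crop [529.0626  35.5306]
tongue end bot [0.7093 0.2497 0.1627] top crop [135.8523  -4.1924] side crop [546.461   46.0569]
rubber up end [0.6702 0.2454 0.1414] top crop [139.2676  74.1571] side crop [483.6063  89.253 ]
rubber at mouth [0.6246 0.2404 0.0759] top crop [137.5088 170.7718] side crop [409.0426 203.7656]
short rubber end [0.6583 0.1435 0.1087] top crop [314.6545 108.5446] side crop [521.3389 213.9484]
short tongue end [0.686  0.1466 0.138 ] top crop [318.387   50.8397] side crop [570.3025 156.7228]
tri rubber end (array([0.6521, 0.2449, 0.1469]), np.float64(0.00268058968880407)) hole (array([0.6754, 0.2473, 0.1676]), np.float64(0.0006542287766967465))
kt (array([0.4308, 0.007 , 0.0958]), np.float64(0.0016153382261880173))
```

```bash
python3 - <<'E'
from h import *
from scipy.optimize import least_squares
np.set_printoptions(precision=4,suppress=True)
d=np.load('pose.npz'); T2=d['T2']; th=float(d['th2'])
a=np.radians(35); u=np.array([np.sin(a),0,np.cos(a)]); n=np.array([-np.cos(a),0,np.sin(a)])
t=lambda u,v:((u+.5)/5-.5+280,(v+.5)/5-.5+140)
s=lambda u,v:((u+.5)/4-.5+220,(v+.5)/4-.5+165)
F=[('top',.18,0,0,.05,t(140,17)),('top',.14,.02,0,.05,t(141,102)),('top',.14,0,0,-.05,t(319,50)),('top',.10,.02,0,-.05,t(318,135)),
('side',.18,.014,-.01,.05,s(500,24)),('side',.18,0,-.01,.05,s(527,40)),('side',.14,.02,-.007,.05,s(456,82)),('side',.10,.02,-.007,-.05,s(492,205))]
def P(o,f):
    c,q=np.cos(o[2]),np.sin(o[2]); R=np.array([[c,-q,0],[q,c,0],[0,0,1]])
    return R@(np.array([-.03,f[4]+f[3],.021])+u*f[1]+n*(f[2]-.010)+o[3]*n)+np.r_[o[0],o[1],0]
for k in(0,1):
    g=lambda o:np.concatenate([proj(f[0],P(np.r_[o,0] if not k else o,f))-f[5] for f in F])
    r=least_squares(g,[*T2,th,0][:3+k],x_scale=[.01,.01,.05,.01][:3+k])
    print(r.x,np.degrees(r.x[2])); print(r.fun.reshape(-1,2))
c=np.cos(th);q=np.sin(th)
for x,y in[(-.075,.092),(-.075,-.092),(.075,.092)]:
    p=proj('side',[T2[0]+c*x-q*y,T2[1]+q*x+c*y,.008]); print('plate side crop',(p-[220,165]+.5)*4-.5)
E
```

```text
[0.6183 0.1942 0.1143] 6.548983707511169
[[-2.2382  1.5335]
 [-1.6597  0.1096]
 [-2.2929  2.0071]
 [-1.9075  0.0596]
 [ 2.1677  4.3897]
 [-0.1843  3.024 ]
 [ 1.2206  2.992 ]
 [ 1.5219  3.6601]]
[0.6311 0.1924 0.1162 0.0183] 6.6559394188197665
[[-0.679   1.6616]
 [-0.0927  0.3702]
 [-0.4557  2.1248]
 [-0.0723  0.3018]
 [ 1.9202  0.6468]
 [-0.4051 -0.6833]
 [ 0.9019 -0.6342]
 [ 1.3349 -0.0152]]
plate side crop [272.5638 295.897 ]
plate side crop [387.7731 444.3288]
plate side crop [497.2503 257.2562]
```

```bash
python3 - <<'E'
from h import *
np.set_printoptions(precision=4,suppress=True)
print(tri((412,183),(365,290)),tri((412,303),(175,310)))
print('bottle',tri((240,160),(309,140)), 'box', tri((222,188),(282,187)))
E
```

```text
(array([ 0.6093, -0.0683,  0.0659]), np.float64(0.0074549550085646465)) (array([ 0.2685, -0.0667,  0.0796]), np.float64(0.016380461583590775))
bottle (array([0.6422, 0.425 , 0.2065]), np.float64(0.002381922977637882)) box (array([0.5809, 0.487 , 0.0595]), np.float64(0.004015694999490757))
```

```bash
R='x'; python3 -m inch '[{"x":0.105,"y":0.167,"z":0.01,"turn":0.0397},{"x":0.105,"y":0.167,"z":0.01,"turn":0.0397},{"x":0.105,"y":0.167,"z":0.01,"turn":0.0397},{"x":0.105,"y":0.167,"z":0.01,"turn":0.0397},{"x":0.105,"y":0.167,"z":0.01,"turn":0.0397},{"x":0.105,"y":0.167,"z":0.01,"turn":0.0397},{"x":0.105,"y":0.167,"z":0.01,"turn":0.0397},{"x":0.105,"y":0.167,"z":0.01,"turn":0.0397},{"x":0.105,"y":0.167,"turn":0.0397},{"x":0.105,"y":0.167,"turn":0.0397}]' 0
```

```text
invalid input at $[8]: expected keys x, y, z, turn
```

```bash
python3 -m inch '[{"x":0.105,"y":0.167,"z":0.01,"turn":0.0397},{"x":0.105,"y":0.167,"z":0.01,"turn":0.0397},{"x":0.105,"y":0.167,"z":0.01,"turn":0.0397},{"x":0.105,"y":0.167,"z":0.01,"turn":0.0397},{"x":0.105,"y":0.167,"z":0.01,"turn":0.0397},{"x":0.105,"y":0.167,"z":0.01,"turn":0.0397},{"x":0.105,"y":0.167,"z":0.01,"turn":0.0397},{"x":0.105,"y":0.167,"z":0.01,"turn":0.0397},{"x":0.105,"y":0.167,"z":0.01,"turn":0.0397},{"x":0.105,"y":0.167,"z":0.01,"turn":0.0397}]' 0
```

```text
time: 0.93
tcp_pos: [0.3469, -0.2227, 0.2513]
tcp_rot: [[0.078, 0.997, 0.0], [0.997, -0.078, 0.0], [0.0, 0.0, -1.0]]
contact_force: [1.1, -0.5, 0.3]
gripper_width: 0.0853
```

```bash
python3 -m inch '[{"x":0.105,"y":0.167,"z":0,"turn":0.0397},{"x":0.105,"y":0.167,"z":0,"turn":0.0397},{"x":0.105,"y":0.167,"z":0,"turn":0.0397},{"x":0.105,"y":0.167,"z":0,"turn":0.0397},{"x":0.105,"y":0.167,"z":0,"turn":0.0397},{"x":0.105,"y":0.167,"z":0,"turn":0.0397},{"x":0.105,"y":0.167,"z":0,"turn":0.0397},{"x":0.105,"y":0.167,"z":0,"turn":0.0397},{"x":0.105,"y":0.167,"z":0,"turn":0.0397},{"x":0.105,"y":0.167,"z":0,"turn":0.0397}]' 0 && python3 -m inch '[{"x":0.09,"y":0.167,"z":0,"turn":0.0397},{"x":0.09,"y":0.167,"z":0,"turn":0.0397},{"x":0.09,"y":0.167,"z":0,"turn":0.0397},{"x":0.09,"y":0.157,"z":0,"turn":0.0397},{"x":0,"y":0,"z":0,"turn":0.0057},{"x":0,"y":0,"z":0,"turn":0}]' 0
python3 - <<'E'
from h import *
o=env.get_obs();print(o['joint_pos'],o['tcp_pos'])
im=env.capture('side'); b=cv2.resize(im[120:270,280:400],None,fx=4,fy=4,interpolation=cv2.INTER_CUBIC)
im2=env.capture('top');c=cv2.resize(im2[120:220,270:370],None,fx=3.4,fy=3.4,interpolation=cv2.INTER_CUBIC)
w=np.zeros((600,480+340,3),np.uint8)[:,:800]; w=np.zeros((600,820,3),np.uint8); w[:,:480]=b; w[:340,480:]=c
cv2.imwrite('pics/h2.png',cv2.resize(w,(800,585))[:,:,::-1])
E
```

```text
time: 1.77
tcp_pos: [0.557, 0.1114, 0.2509]
tcp_rot: [[-0.921, 0.39, -0.001], [0.39, 0.921, -0.0], [0.001, -0.0, -1.0]]
contact_force: [1.0, -0.5, 0.6]
gripper_width: 0.0855
time: 2.27
tcp_pos: [0.6285, 0.2427, 0.2489]
tcp_rot: [[-0.994, -0.112, -0.003], [-0.112, 0.994, -0.001], [0.003, -0.0, -1.0]]
contact_force: [-1.1, 0.7, -1.7]
gripper_width: 0.0856
[ 1.42983608e+01  2.97297001e+01  2.28537914e+01  8.33001781e+01
 -3.46019867e-03  7.87751269e+00] [0.6285093  0.24272455 0.24892931]
```

View pics/h2.png

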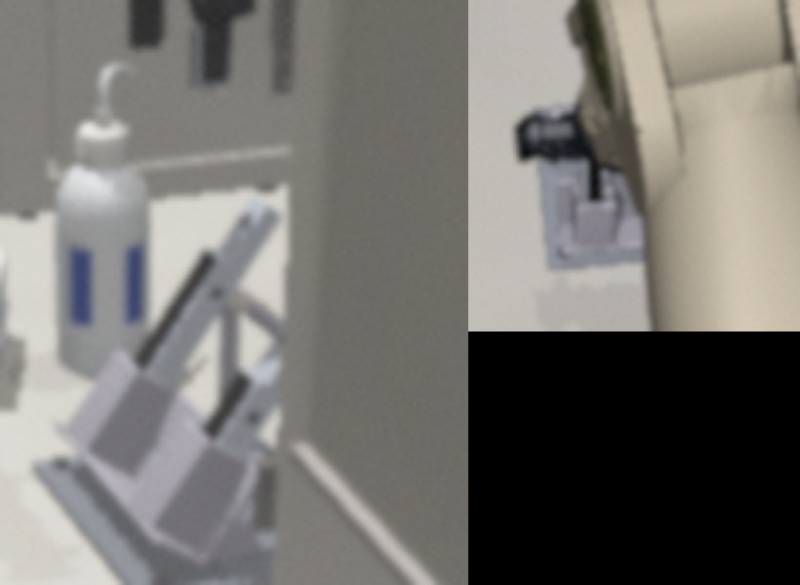

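The fingers hang above the bar (side crop, top) and the rack is undisturbed. The bar runs from the mouth (140,360) to its tongue end (262,205). Now I'll descend astride it.

```bash
python3 -m inch '[{"x":0.02,"y":0.005,"z":-0.15,"turn":0},{"x":0.0275,"y":0,"z":-0.15,"turn":0},{"x":0,"y":0,"z":-0.15,"turn":0},{"x":0,"y":0,"z":-0.1,"turn":0},{"x":0,"y":0,"z":-0.05,"turn":0.001},{"x":0,"y":0,"z":0,"turn":0}]' 0
python3 -m inch '[{"x":0,"y":0,"z":-0.03,"turn":0},{"x":0,"y":0,"z":-0.03,"turn":0},{"x":0,"y":0,"z":-0.03,"turn":0},{"x":0,"y":0,"z":0,"turn":0}]' 0
python3 - <<'E'
from h import *
np.set_printoptions(precision=4,suppress=True)
o=env.get_obs();print(o['contact_force'],o['tcp_pos'])
im=env.capture('side'); b=cv2.resize(im[120:270,270:400],None,fx=4,fy=4,interpolation=cv2.INTER_CUBIC)
cv2.imwrite('pics/h3.png',b[:,:,::-1])
E
```

```text
time: 2.87
tcp_pos: [0.6361, 0.2401, 0.1292]
tcp_rot: [[-0.994, -0.11, -0.004], [-0.11, 0.994, -0.001], [0.005, -0.001, -1.0]]
contact_force: [-0.2, -0.2, 0.2]
gripper_width: 0.0854
time: 3.2
tcp_pos: [0.638, 0.2419, 0.113]
tcp_rot: [[-0.994, -0.112, -0.0], [-0.112, 0.994, 0.0], [0.0, 0.0, -1.0]]
contact_force: [-0.6, -0.3, -0.2]
gripper_width: 0.0854
[-0.642  -0.3269 -0.1936] [0.638  0.2419 0.113 ]
```

View pics/h3.png

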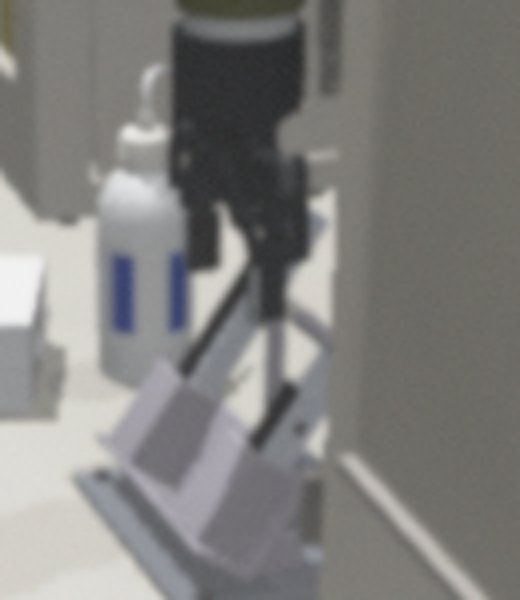

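The fingers are astride the bar between the mouth and the tongue end, with the near tip at (270,320), and nothing is touched (forces about 0). I'll close on it.

```bash
python3 -m inch '[{"x":0,"y":0.008,"z":-0.02,"turn":0},{"x":0,"y":0,"z":0,"turn":0},{"x":0,"y":0,"z":0,"turn":0}]' 0
python3 -m inch '[{"x":0,"y":0,"z":0,"turn":0},{"x":0,"y":0,"z":0,"turn":0},{"x":0,"y":0,"z":0,"turn":0},{"x":0,"y":0,"z":0,"turn":0},{"x":0,"y":0,"z":0,"turn":0},{"x":0,"y":0,"z":0,"turn":0},{"x":0,"y":0,"z":0,"turn":0},{"x":0,"y":0,"z":0,"turn":0},{"x":0,"y":0,"z":0,"turn":0},{"x":0,"y":0,"z":0,"turn":0}]' 1 50
```

```text
time: 3.5
tcp_pos: [0.638, 0.2438, 0.1093]
tcp_rot: [[-0.994, -0.113, -0.0], [-0.113, 0.994, 0.0], [0.0, 0.0, -1.0]]
contact_force: [0.8, 0.3, 0.1]
gripper_width: 0.0852
time: 4.33
tcp_pos: [0.6381, 0.2436, 0.1096]
tcp_rot: [[-0.994, -0.112, 0.0], [-0.112, 0.994, 0.0], [-0.0, 0.0, -1.0]]
contact_force: [-1.2, -0.6, 2.6]
gripper_width: 0.0187
```

```bash
python3 -m inch '[{"x":0.0285,"y":0.0033,"z":0.041,"turn":0},{"x":0.0285,"y":0.0033,"z":0.041,"turn":0},{"x":0.0285,"y":0.0033,"z":0.041,"turn":0},{"x":0,"y":0,"z":0,"turn":0}]'
python3 -m inch '[{"x":0.0285,"y":0.0033,"z":0.041,"turn":0},{"x":0.0285,"y":0.0033,"z":0.041,"turn":0},{"x":0.0285,"y":0.0033,"z":0.041,"turn":0},{"x":0.0285,"y":0.0033,"z":0.041,"turn":0},{"x":0.0142,"y":0.0017,"z":0.041,"turn":0},{"x":0,"y":0,"z":0.08,"turn":0},{"x":0,"y":0,"z":0.1,"turn":0},{"x":0,"y":0,"z":0.1,"turn":0},{"x":0,"y":0,"z":0,"turn":0}]'
python3 - <<'E'
from h import *
im=env.capture('side'); b=cv2.resize(im[90:290,230:400],None,fx=3,fy=3,interpolation=cv2.INTER_CUBIC)
cv2.imwrite('pics/h4.png',b[:,:,::-1])
E
```

```text
time: 4.67
tcp_pos: [0.6557, 0.2456, 0.1348]
tcp_rot: [[-0.994, -0.112, 0.0], [-0.112, 0.994, 0.0], [-0.0, 0.0, -1.0]]
contact_force: [-2.4, -0.1, 3.1]
gripper_width: 0.0185
time: 5.42
tcp_pos: [0.6822, 0.2489, 0.2346]
tcp_rot: [[-0.994, -0.112, 0.006], [-0.112, 0.994, 0.001], [-0.006, 0.001, -1.0]]
contact_force: [-0.4, 0.3, -0.8]
gripper_width: 0.0194
```

View pics/h4.png

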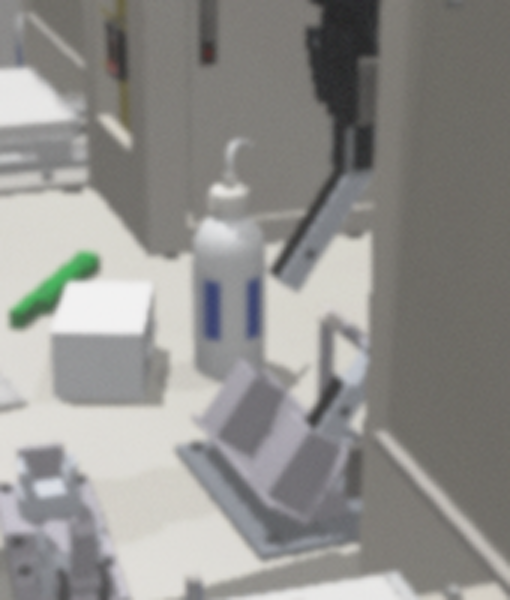

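The bar is out at its original lean: tail at crop (285,285), pads at the upper half. The short bar and bottle are untouched. I'll move to clear table between rack and carrier and turn the bar along the carrier. There I can press the tail on the table to pivot it flatter in the grip.

```bash
python3 -m inch '[{"x":-0.062,"y":-0.0138,"z":0,"turn":-0.0386},{"x":-0.062,"y":-0.0138,"z":0,"turn":-0.0386},{"x":-0.062,"y":-0.0138,"z":0,"turn":-0.0386},{"x":-0.062,"y":-0.0138,"z":0,"turn":-0.0386},{"x":-0.062,"y":-0.0138,"z":0,"turn":-0.0386},{"x":-0.062,"y":-0.0138,"z":0,"turn":-0.0386},{"x":-0.062,"y":-0.0138,"z":0,"turn":-0.0386},{"x":-0.062,"y":-0.0138,"z":0,"turn":-0.0386},{"x":-0.062,"y":-0.0138,"z":0,"turn":-0.0386},{"x":-0.062,"y":-0.0138,"z":0,"turn":-0.0386}]'
python3 -m inch '[{"x":-0.062,"y":-0.0138,"z":0,"turn":-0.0386},{"x":-0.062,"y":-0.0138,"z":0,"turn":-0.0386},{"x":-0.062,"y":-0.0138,"z":0,"turn":-0.0386},{"x":-0.062,"y":-0.0138,"z":0,"turn":-0.0386},{"x":0,"y":0,"z":-0.15,"turn":0},{"x":0,"y":0,"z":-0.15,"turn":0},{"x":0,"y":0,"z":-0.15,"turn":0},{"x":0,"y":0,"z":-0.1,"turn":0},{"x":0,"y":0,"z":0,"turn":0},{"x":0,"y":0,"z":0,"turn":0}]'
python3 - <<'E'
from h import *
a=env.capture('side'); b=env.capture('top')
w=np.zeros((600,800,3),np.uint8); w[:,:400]=cv2.resize(a[140:290,240:340],(400,600),interpolation=2); w[:400,400:]=cv2.resize(b[130:230,285:385],(400,400),interpolation=2)
cv2.imwrite('pics/h5.png',w[:,:,::-1])
E
```

```text
time: 6.3
tcp_pos: [0.5551, 0.2206, 0.2284]
tcp_rot: [[-0.448, 0.894, -0.003], [0.894, 0.448, -0.001], [0.001, -0.003, -1.0]]
contact_force: [-0.5, -0.6, -1.5]
gripper_width: 0.0187
time: 7.13
tcp_pos: [0.505, 0.2094, 0.1186]
tcp_rot: [[0.014, 1.0, -0.005], [1.0, -0.014, -0.001], [-0.001, -0.005, -1.0]]
contact_force: [0.2, 0.5, -1.0]
gripper_width: 0.0192
```

View pics/h5.png

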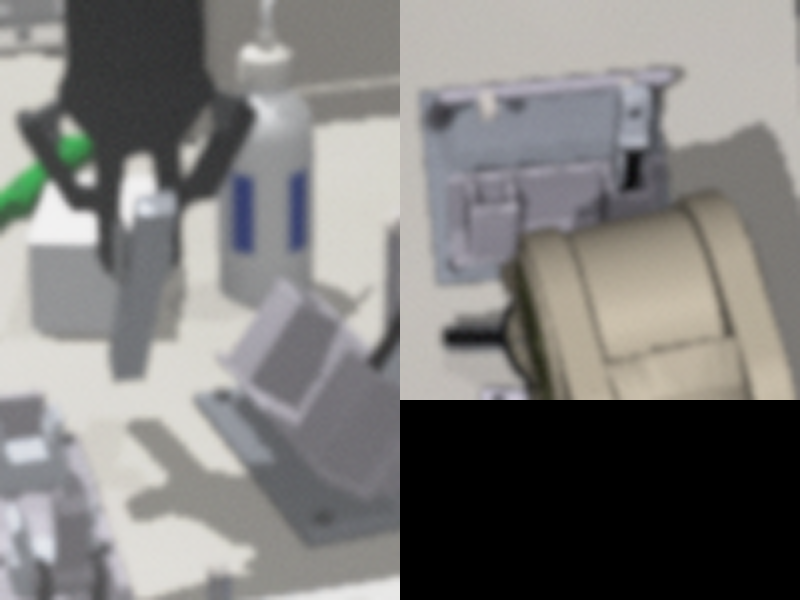

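```bash
python3 - <<'E'
from h import *
np.set_printoptions(precision=4,suppress=True)
o=env.get_obs()['tcp_pos']; print(o)
pad=np.array([o[0],o[1],o[2]+.021])
for e in(50,55,60):
    c,s=np.cos(np.radians(e)),np.sin(np.radians(e))
    f=lambda a,b:pad+np.array([0,-(c*(a-.112)-s*(b-.018)),s*(a-.112)+c*(b-.018)])
    for nm,a,b in(('tail',0,0),('tongue',.18,0),('tonguetop',.18,.014)): print(e,nm,f(a,b),((proj('side',f(a,b))-[240,140]+.5)*4-.5))
    print('rubber tail',((proj('top',f(0,.02))-[285,130]+.5)*4-.5+[400,0]))
E
```

```text
[0.5076 0.21   0.1216]
50 tail [0.5076 0.2682 0.0452] [126.0652 352.7798]
50 tongue [0.5076 0.1525 0.1831] [162.8995 207.3359]
50 tonguetop [0.5076 0.1633 0.1921] [158.1387 183.8378]
rubber tail [425.8757 337.2466]
55 tail [0.5076 0.2595 0.0405] [129.1823 366.1416]
55 tongue [0.5076 0.1563 0.188 ] [161.1605 196.0103]
55 tonguetop [0.5076 0.1678 0.196 ] [156.1552 173.8604]
rubber tail [435.9376 337.6836]
60 tail [0.5076 0.2505 0.0366] [132.4236 378.7356]
60 tongue [0.5076 0.1605 0.1925] [159.2728 185.0624]
60 tonguetop [0.5076 0.1726 0.1995] [154.0687 164.4507]
rubber tail [446.6329 338.1095]
```

The tail is about 36 mm above the table and the lean is about 56° elevation, aligned with the carrier. I'll press the tail down and follow the arc, with a lighter grip.

```bash
python3 -m inch '[{"x":0,"y":0,"z":-0.1,"turn":0},{"x":0,"y":0,"z":-0.08,"turn":0},{"x":0,"y":-0.048,"z":-0.033,"turn":0},{"x":0,"y":-0.048,"z":-0.033,"turn":0},{"x":0,"y":0,"z":0,"turn":0}]' 1 25
python3 -m inch '[{"x":0,"y":-0.0385,"z":-0.0335,"turn":0},{"x":0,"y":-0.0385,"z":-0.0335,"turn":0},{"x":0,"y":-0.032,"z":-0.04,"turn":0},{"x":0,"y":-0.032,"z":-0.04,"turn":0},{"x":0,"y":0,"z":0,"turn":0}]'
python3 -m inch '[{"x":0,"y":-0.025,"z":-0.045,"turn":0},{"x":0,"y":-0.025,"z":-0.045,"turn":0},{"x":0,"y":0,"z":0,"turn":0},{"x":0,"y":0,"z":0,"turn":0}]'
python3 - <<'E'
from h import *
a=env.capture('side'); b=env.capture('top')
w=np.zeros((600,800,3),np.uint8); w[:,:400]=cv2.resize(a[140:290,240:340],(400,600),interpolation=2); w[:400,400:]=cv2.resize(b[130:230,285:385],(400,400),interpolation=2)
cv2.imwrite('pics/h6.png',w[:,:,::-1])
E
```

```text
time: 7.65
tcp_pos: [0.5097, 0.1902, 0.0739]
tcp_rot: [[0.016, 1.0, 0.005], [1.0, -0.016, 0.001], [0.001, 0.005, -1.0]]
contact_force: [0.9, -0.3, 5.0]
gripper_width: 0.0185
time: 8.07
tcp_pos: [0.5089, 0.162, 0.0434]
tcp_rot: [[0.016, 1.0, 0.003], [1.0, -0.016, -0.0], [0.0, 0.003, -1.0]]
contact_force: [1.3, -2.3, 4.6]
gripper_width: 0.0188
time: 8.4
tcp_pos: [0.5081, 0.1525, 0.0249]
tcp_rot: [[0.015, 1.0, 0.002], [1.0, -0.015, -0.0], [-0.0, 0.002, -1.0]]
contact_force: [0.4, -1.0, 0.9]
gripper_width: 0.019
```

View pics/h6.png

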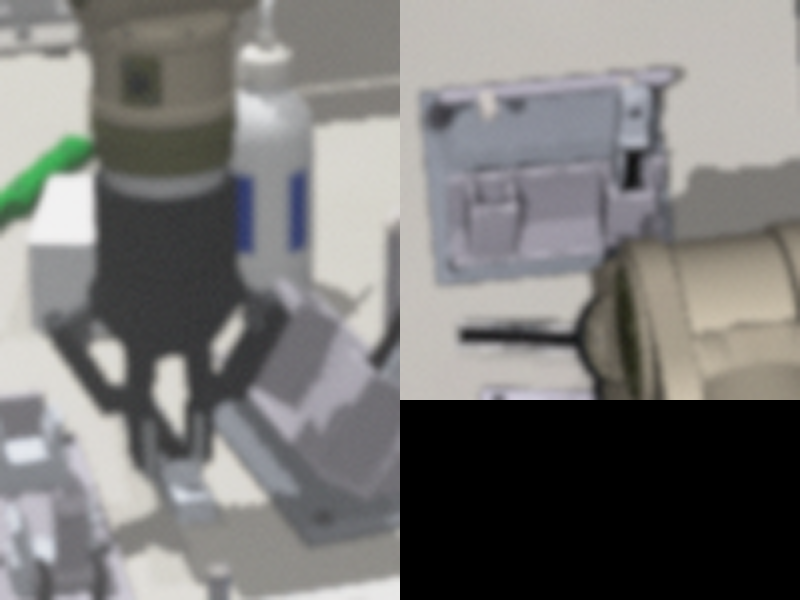

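```bash
python3 - <<'E'
from h import *
np.set_printoptions(precision=4,suppress=True)
o=env.get_obs()['tcp_pos']; print(o)
px=lambda u,v:((u+.5)/4-.5+240,(v+.5)/4-.5+140)
for q in((197,523),(190,505),(188,488)):
    c,d=ray('side',px(*q)); print(q,'at x=.508',c+d*(.508-c[0])/d[0], 'y=.07', c+d*(.07-c[1])/d[1])
p=((459-400+.5)/4-.5+285,(335+.5)/4-.5+130)
print('tail rubber z.02',onz('top',p,.02))
for e in(5,10,15,20):
    c,s=np.cos(np.radians(e)),np.sin(np.radians(e)); 
    f=lambda a,b:np.array([.508,.2575-c*a+s*b,s*a+c*b])
    print(e,[((proj('side',f(.18,b))-[240,140]+.5)*4-.5) for b in(0,.014)],((proj('side',f(.14,.02))-[240,140]+.5)*4-.5),'pad',f(.116,.018))
E
```

```text
[0.5078 0.1528 0.0249]
(197, 523) at x=.508 [0.508  0.0859 0.0332] y=.07 [0.5044 0.07   0.0429]
(190, 505) at x=.508 [0.508  0.1018 0.0349] y=.07 [0.5009 0.07   0.0539]
(188, 488) at x=.508 [0.508  0.1059 0.0428] y=.07 [0.5    0.07   0.0638]
tail rubber z.02 [0.5108 0.2571 0.02  ]
5 [array([200.8718, 559.7678]), array([199.9836, 535.2757])] [182.4615 492.9522] pad [0.508  0.1435 0.028 ]
10 [array([199.5724, 531.7412]), array([198.1368, 506.1301])] [180.7059 470.4092] pad [0.508  0.1464 0.0379]
15 [array([197.6648, 502.5881]), array([195.6936, 476.1415])] [178.5297 447.4488] pad [0.508  0.1501 0.0474]
20 [array([195.1654, 472.6325]), array([192.6786, 445.6505])] [175.9549 424.3129] pad [0.508  0.1547 0.0566]
```

```bash
python3 - <<'E'
from h import *
np.set_printoptions(precision=4,suppress=True)
b=env.capture('top'); g=b.astype(float).mean(2)
for c in range(300,330,3):
    col=g[205:222,c]; w=np.clip(150-col,0,None); 
    print(c,round((w*np.arange(205,222)).sum()/max(w.sum(),1e-6),2),col.round().astype(int))
print('cols row213',g[213,292:312].round().astype(int))
o=cv2.imread('pics/top0.png').astype(float).mean(2)
for c in(312,316,330,334,338,342): print(c,o[222:258,c].round().astype(int))
E
```

```text
300 213.35 [192 192 193 189 184 177 148 106  84  91 121 161 181 183 186 188 190]
303 213.35 [194 192 193 187 179 169 139  87  43  48 100 156 181 182 183 188 189]
306 213.26 [193 191 193 187 171 159 129  81  38  45 102 159 181 178 179 183 189]
309 213.2 [192 194 191 184 164 139 116  78  45  43  91 141 163 167 175 185 189]
312 213.17 [192 193 190 184 159 126 100  70  46  37  79 124 150 163 176 185 189]
315 213.47 [192 191 193 183 159 129 109  85  52  36  70 112 140 159 173 182 187]
318 213.66 [192 193 191 183 158 130 123 107  67  39  60 107 147 167 176 179 184]
321 214.29 [192 192 192 186 163 151 159 140  87  42  56 109 158 179 180 179 185]
324 214.42 [192 191 191 191 183 173 170 145  89  39  45  96 154 178 179 180 183]
327 214.2 [191 192 190 188 178 160 144 118  74  38  41  92 146 172 173 175 182]
cols row213 [191 192 191 192 193 190 174 136  84  47  42  43  43  42  38  42  43  45
  44  44]
312 [188 189 187 179 164 170 188 197 195 187 176 173 171 171 170 172 171 173
 174 174 181 196 207 211 212 212 211 209 204 188 178 183 188 188 188 188]
316 [187 188 188 183 175 179 193 203 206 207 206 205 204 201 203 200 205 207
 206 207 207 206 203 203 206 210 210 210 204 191 181 183 187 187 187 187]
330 [188 187 187 187 180 168 178 192 197 192 193 193 194 198 198 199 202 203
 204 204 200 198 198 201 208 209 211 210 208 199 182 174 181 186 187 186]
334 [188 188 186 187 180 170 175 184 185 190 196 200 198 197 197 197 200 203
 202 203 203 204 204 204 206 204 190 178 174 181 176 177 183 187 189 187]
338 [189 189 190 187 179 167 166 166 158 167 183 196 199 198 198 197 198 201
 202 203 203 202 201 202 203 201 185 172 173 181 178 177 184 186 187 187]
342 [188 189 188 187 178 161 164 186 196 201 201 200 200 198 199 199 199 201
 202 202 201 202 203 200 201 201 204 204 202 199 187 183 186 188 188 188]
```

```bash
python3 -m inch '[{"x":0,"y":0,"z":0.12,"turn":0},{"x":0,"y":0,"z":0.12,"turn":0},{"x":-0.02,"y":-0.01,"z":0.12,"turn":0},{"x":-0.12,"y":-0.05,"z":0,"turn":0},{"x":-0.12,"y":-0.05,"z":0,"turn":0},{"x":-0.124,"y":-0.0555,"z":0,"turn":0},{"x":0,"y":0,"z":-0.04,"turn":0},{"x":0,"y":0,"z":0,"turn":0},{"x":0,"y":0,"z":0,"turn":0}]' 1 40
python3 - <<'E'
from h import *
np.set_printoptions(precision=4,suppress=True)
o=env.get_obs()['tcp_pos']; print(o)
a=env.capture('side'); b=env.capture('top')
w=np.zeros((600,800,3),np.uint8); w[:,:400]=cv2.resize(a[180:300,220:300],(400,600),interpolation=2); w[:400,400:]=cv2.resize(b[190:270,295:375],(400,400),interpolation=2)
cv2.imwrite('pics/h7.png',w[:,:,::-1])
g=b.astype(float).mean(2)
for c in(312,315,318,321,324): 
    col=g[222:258,c]; v=np.clip(120-col,0,None); r=(v*np.arange(222,258)).sum()/max(v.sum(),1e-6); print(c,r.round(2),onz('top',(c,r),.09),onz('top',(c,r),.08))
E
```

```text
time: 9.3
tcp_pos: [0.4301, 0.1197, 0.0881]
tcp_rot: [[0.014, 1.0, -0.001], [1.0, -0.014, 0.0], [0.0, -0.001, -1.0]]
contact_force: [-0.5, -1.1, -1.9]
gripper_width: 0.0193
[0.4301 0.1197 0.0881]
312 240.01 [0.4339 0.2238 0.09  ] [0.4336 0.2229 0.08  ]
315 239.88 [0.4345 0.2152 0.09  ] [0.4342 0.2143 0.08  ]
318 239.87 [0.4347 0.2067 0.09  ] [0.4344 0.2057 0.08  ]
321 240.44 [0.4333 0.1981 0.09  ] [0.4329 0.197  0.08  ]
324 240.6 [0.433  0.1895 0.09  ] [0.4327 0.1884 0.08  ]
```

View pics/h7.png

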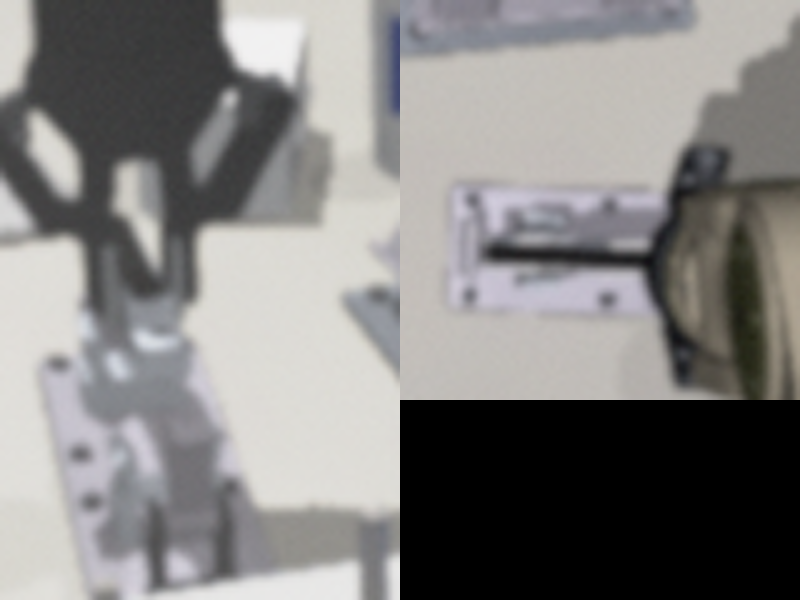

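The bar's rubber line (top crop (485,253) to (650,258)) is within 1 mm of the carrier's centre line, with the tail just inside the end stop. I'll lower it and let it pivot down on the saddle.

```bash
python3 -m inch '[{"x":0,"y":0,"z":-0.06,"turn":0},{"x":0,"y":0,"z":-0.06,"turn":0},{"x":0,"y":0,"z":-0.045,"turn":0},{"x":0,"y":0,"z":0,"turn":0},{"x":0,"y":0,"z":0,"turn":0}]' 1 25
python3 -m inch '[{"x":0,"y":-0.004,"z":-0.02,"turn":0},{"x":0,"y":-0.004,"z":-0.02,"turn":0},{"x":0,"y":-0.004,"z":-0.02,"turn":0},{"x":0,"y":0,"z":0,"turn":0},{"x":0,"y":0,"z":0,"turn":0}]'
```

```text
time: 9.82
tcp_pos: [0.4304, 0.1195, 0.0549]
tcp_rot: [[0.014, 1.0, -0.001], [1.0, -0.014, -0.0], [-0.0, -0.001, -1.0]]
contact_force: [0.3, 0.1, -2.0]
gripper_width: 0.0186
time: 10.23
tcp_pos: [0.4315, 0.1168, 0.0439]
tcp_rot: [[0.015, 1.0, 0.002], [1.0, -0.015, -0.0], [-0.0, 0.002, -1.0]]
contact_force: [1.4, -2.0, 3.0]
gripper_width: 0.019
```

```bash
python3 -m inch '[{"x":0,"y":-0.003,"z":-0.02,"turn":0},{"x":0,"y":-0.003,"z":-0.02,"turn":0},{"x":0,"y":0,"z":0,"turn":0},{"x":0,"y":0,"z":0,"turn":0}]'
python3 -m inch '[{"x":0,"y":0,"z":-0.02,"turn":0},{"x":0,"y":0,"z":0,"turn":0},{"x":0,"y":0,"z":0,"turn":0}]'
python3 - <<'E'
from h import *
np.set_printoptions(precision=4,suppress=True)
o=env.get_obs(); print(o['tcp_pos'],o['contact_force'],o['moment'])
a=env.capture('side'); b=env.capture('top')
w=np.zeros((600,800,3),np.uint8); w[:,:400]=cv2.resize(a[180:300,220:300],(400,600),interpolation=2); w[:400,400:]=cv2.resize(b[190:270,295:375],(400,400),interpolation=2)
cv2.imwrite('pics/h8.png',w[:,:,::-1])
E
```

```text
time: 10.57
tcp_pos: [0.4312, 0.1156, 0.0358]
tcp_rot: [[0.015, 1.0, 0.002], [1.0, -0.015, -0.0], [-0.0, 0.002, -1.0]]
contact_force: [1.1, -3.2, 2.6]
gripper_width: 0.0188
time: 10.82
tcp_pos: [0.4316, 0.1156, 0.0336]
tcp_rot: [[0.014, 1.0, 0.003], [1.0, -0.014, -0.001], [-0.001, 0.003, -1.0]]
contact_force: [-3.9, -3.8, 22.0]
gripper_width: 0.0189
[0.4316 0.1156 0.0336] [-3.9018 -3.8353 22.0089] [-0.6455  0.7051  0.0185]
```

View pics/h8.png

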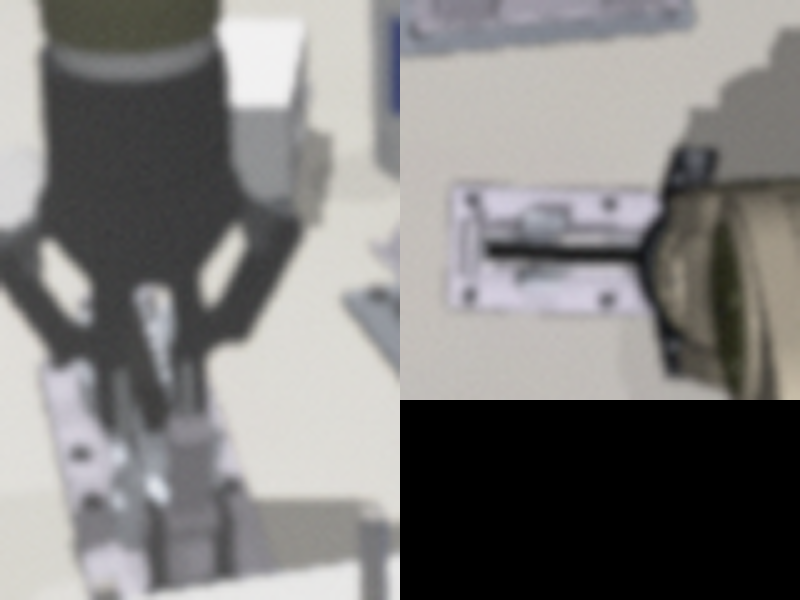

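The rubber strip lies level on the carrier's centre line. The force jumped to 22 N exactly at the predicted seated height (TCP 33.6 mm, predicted 33.5), so both saddles carry the bar. I'll release and lift.

```bash
python3 -m inch '[{"x":0,"y":0,"z":0,"turn":0},{"x":0,"y":0,"z":0,"turn":0},{"x":0,"y":0,"z":0,"turn":0},{"x":0,"y":0,"z":0,"turn":0},{"x":0,"y":0,"z":0,"turn":0},{"x":0,"y":0,"z":0,"turn":0}]' 0.45
python3 -m inch '[{"x":0,"y":0,"z":0.02,"turn":0},{"x":0,"y":0,"z":0.05,"turn":0},{"x":0,"y":0,"z":0.1,"turn":0},{"x":0,"y":0,"z":0.2,"turn":0},{"x":0,"y":0,"z":0.2,"turn":0},{"x":0,"y":0.1,"z":0.2,"turn":0},{"x":0,"y":0.15,"z":0.2,"turn":0},{"x":0,"y":0.15,"z":0.1,"turn":0},{"x":0,"y":0,"z":0,"turn":0}]' 
python3 - <<'E'
from h import *
a=env.capture('side'); b=env.capture('top')
cv2.imwrite('pics/h9s.png',a[:,:,::-1]);cv2.imwrite('pics/h9t.png',b[:,:,::-1])
w=np.zeros((600,800,3),np.uint8); w[:,:400]=cv2.resize(a[200:320,215:295],(400,600),interpolation=2); w[:400,400:]=cv2.resize(b[200:280,320:400],(400,400),interpolation=2)
cv2.imwrite('pics/h9.png',w[:,:,::-1])
E
```

```text
time: 11.42
tcp_pos: [0.43, 0.1159, 0.031]
tcp_rot: [[0.014, 1.0, -0.001], [1.0, -0.014, 0.0], [0.0, -0.001, -1.0]]
contact_force: [1.0, -0.2, -0.4]
gripper_width: 0.0467
time: 12.17
tcp_pos: [0.4329, 0.1935, 0.2413]
tcp_rot: [[0.011, 1.0, 0.009], [1.0, -0.011, 0.004], [0.004, 0.009, -1.0]]
contact_force: [1.3, 0.0, -0.2]
gripper_width: 0.047
```

View pics/h9.png

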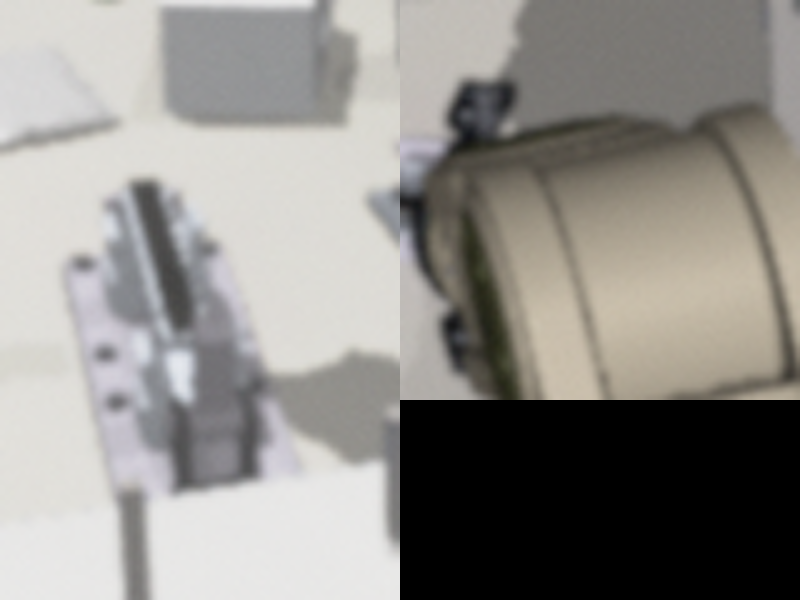

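That was the 12th and last picture: the bar lies level in both saddles, rubber up, with its tongue under the open keeper, which is upright at crop (215,330–470). Next I'll check seating numerically and move the closed fingers beyond the keeper.

```bash
python3 - <<'E'
from h import *
np.set_printoptions(precision=4,suppress=True)
d=np.load('pose.npz'); th=float(d['th']); c,s=np.cos(th),np.sin(th)
W=lambda x,y,z:np.array([d['T'][0]+c*x-s*y,d['T'][1]+s*x+c*y,z])
for P in((-.09,0,.05),(-.09,.007,.05),(-.09,-.007,.05),(.05,.007,.05),(.05,-.007,.05),(.05,-.01,.046)): print(P,(proj('side',W(*P))-[215,200]+.5)*5-.5)
E
python3 -m inch '[{"x":0,"y":-0.18,"z":0,"turn":0},{"x":0,"y":-0.18,"z":0,"turn":0},{"x":0,"y":-0.18,"z":0,"turn":0},{"x":0,"y":-0.18,"z":0,"turn":0},{"x":0,"y":-0.18,"z":0,"turn":0},{"x":0,"y":-0.16,"z":0,"turn":0},{"x":0,"y":0,"z":0,"turn":0},{"x":0,"y":0,"z":0,"turn":0}]' 1 40
```

```text
(-0.09, 0, 0.05) [143.0977 191.6011]
(-0.09, 0.007, 0.05) [158.3622 189.9259]
(-0.09, -0.007, 0.05) [127.8018 193.2797]
(0.05, 0.007, 0.05) [206.9053 342.8175]
(0.05, -0.007, 0.05) [172.676  346.9395]
(0.05, -0.01, 0.046) [165.7787 356.4015]
time: 12.93
tcp_pos: [0.429, -0.0246, 0.2344]
tcp_rot: [[0.02, 1.0, -0.003], [1.0, -0.02, 0.001], [0.001, -0.003, -1.0]]
contact_force: [-0.2, -0.9, 0.3]
gripper_width: -0.0001
```

The rubber's tail end matches a level seated bar (strip top at z 54). I'll descend outside the keeper.

```bash
python3 -m inch '[{"x":0.005,"y":0.01,"z":-0.2,"turn":0},{"x":0,"y":0.01,"z":-0.2,"turn":0},{"x":0,"y":0,"z":-0.2,"turn":0},{"x":0,"y":0,"z":-0.12,"turn":0},{"x":0,"y":0,"z":-0.05,"turn":0},{"x":0,"y":0,"z":0,"turn":0},{"x":0,"y":0,"z":0,"turn":0}]'
python3 - <<'E'
from h import *
print(env.get_obs()['tcp_pos'],env.get_obs()['contact_force'])
E
```

```text
time: 13.52
tcp_pos: [0.43, -0.0176, 0.081]
tcp_rot: [[0.013, 1.0, -0.003], [1.0, -0.013, 0.001], [0.001, -0.003, -1.0]]
contact_force: [-0.6, 0.4, 0.7]
gripper_width: -0.0001
[ 0.43003157 -0.01764588  0.08104003] [-0.58659478  0.37293552  0.69075985]
```

```bash
python3 -m inch '[{"x":0,"y":0.035,"z":0,"turn":0},{"x":0,"y":0.035,"z":0,"turn":0},{"x":0,"y":0.035,"z":0,"turn":0},{"x":0,"y":0.03,"z":0,"turn":0}]'
python3 -m inch '[{"x":0,"y":0.03,"z":0,"turn":0},{"x":0,"y":0.03,"z":0,"turn":0},{"x":0,"y":0.03,"z":0,"turn":0},{"x":0,"y":0.03,"z":0,"turn":0},{"x":0,"y":0.02,"z":0,"turn":0}]'
```

```text
time: 13.85
tcp_pos: [0.4325, 0.0091, 0.0831]
tcp_rot: [[0.014, 1.0, 0.003], [1.0, -0.014, -0.001], [-0.001, 0.003, -1.0]]
contact_force: [-0.2, -2.0, 1.2]
gripper_width: 0.0001
time: 14.27
tcp_pos: [0.4308, 0.037, 0.0815]
tcp_rot: [[0.014, 1.0, -0.001], [1.0, -0.014, -0.0], [-0.0, -0.001, -1.0]]
contact_force: [0.5, -3.5, -2.9]
gripper_width: 0.0002
```

```bash
python3 -m inch '[{"x":0,"y":0.0225,"z":-0.03,"turn":0},{"x":0,"y":0.0225,"z":-0.03,"turn":0},{"x":0,"y":0.025,"z":-0.03,"turn":0},{"x":0,"y":0.01,"z":-0.03,"turn":0},{"x":0,"y":0,"z":0,"turn":0},{"x":0,"y":0,"z":0,"turn":0}]'
python3 -m inch '[{"x":0,"y":0,"z":-0.01,"turn":0},{"x":0,"y":0,"z":0,"turn":0},{"x":0,"y":0,"z":0,"turn":0}]'
```

```text
time: 14.77
tcp_pos: [0.4306, 0.0529, 0.0572]
tcp_rot: [[0.014, 1.0, -0.002], [1.0, -0.014, 0.001], [0.001, -0.002, -1.0]]
contact_force: [-0.4, 0.2, -0.2]
gripper_width: -0.0001
time: 15.02
tcp_pos: [0.4313, 0.0525, 0.056]
tcp_rot: [[0.015, 1.0, -0.0], [1.0, -0.015, 0.0], [0.0, -0.0, -1.0]]
contact_force: [0.1, 0.4, 2.0]
gripper_width: 0.0003
```

```bash
python3 -m inch '[{"x":0,"y":0,"z":-0.006,"turn":0},{"x":0,"y":0,"z":0,"turn":0},{"x":0,"y":0,"z":0,"turn":0}]'
python3 -m inch '[{"x":0,"y":0,"z":-0.005,"turn":0},{"x":0,"y":0,"z":0,"turn":0},{"x":0,"y":0,"z":0,"turn":0}]'
```

```text
time: 15.27
tcp_pos: [0.4315, 0.0525, 0.0557]
tcp_rot: [[0.014, 1.0, 0.001], [1.0, -0.014, 0.0], [0.0, 0.001, -1.0]]
contact_force: [-4.0, 1.0, 11.7]
gripper_width: -0.0001
time: 15.52
tcp_pos: [0.4316, 0.0525, 0.0555]
tcp_rot: [[0.014, 1.0, 0.001], [1.0, -0.014, 0.0], [0.0, 0.001, -1.0]]
contact_force: [-6.3, 2.4, 18.7]
gripper_width: 0.0003
```

```bash
python3 -m inch '[{"x":0,"y":0,"z":0.05,"turn":0},{"x":0,"y":0,"z":0.15,"turn":0},{"x":0,"y":0,"z":0.2,"turn":0},{"x":0,"y":0,"z":0.2,"turn":0},{"x":0,"y":-0.1,"z":0.15,"turn":0},{"x":0,"y":-0.2,"z":0,"turn":0},{"x":0,"y":-0.2,"z":0,"turn":0},{"x":0,"y":-0.2,"z":0,"turn":0},{"x":0,"y":-0.2,"z":0,"turn":0},{"x":0,"y":-0.2,"z":0,"turn":0}]'
python3 -m inch '[{"x":0,"y":-0.2,"z":0,"turn":0},{"x":-0.1,"y":-0.15,"z":0,"turn":0},{"x":-0.1,"y":-0.15,"z":0,"turn":0},{"x":-0.1,"y":-0.15,"z":0,"turn":0},{"x":0,"y":0,"z":0,"turn":0},{"x":0,"y":0,"z":0,"turn":0}]'
python3 - <<'E'
from h import *
np.set_printoptions(precision=4,suppress=True,linewidth=150)
d=np.load('pose.npz'); th=float(d['th']); c,s=np.cos(th),np.sin(th)
W=lambda x,y,z:np.array([d['T'][0]+c*x-s*y,d['T'][1]+s*x+c*y,z])
a=env.capture('side'); b=env.capture('top')
a0=cv2.imread('pics/side0.png')[:,:,::-1]; b0=cv2.imread('pics/top0.png')[:,:,::-1]
print('row at carrier axis, top now/before')
for x in np.arange(-105,150,7.5):
    r=[]
    for im in(b,b0):
        g=cv2.GaussianBlur(im,(3,3),0).mean(2); p=proj('top',W(x/1e3,0,.052)); r.append(int(g[int(round(p[1])),int(round(p[0]))]))
    print(int(x),r,end=' ')
print()
for n,im,i0,box in(('top',b,b0,(140,260,200,400)),('side',a,a0,(150,300,150,360))):
    y0,y1,x0,x1=box; m=(np.abs(im.astype(int)-i0).max(2)>45)[y0:y1,x0:x1].astype(np.uint8)
    k,_,st,ce=cv2.connectedComponentsWithStats(m)
    print(n,[(q[:4]+[x0,y0,0,0]).tolist()+[int(q[4])] for q in st[1:] if q[4]>6])
for nm,P in(('lip',(.062,0,.064)),('open tip',(.127,0,.099)),('rubber',(.05,0,.054)),('tail',(-.09,0,.054))): print(nm,proj('top',W(*P)),proj('side',W(*P)))
E
```

```text
time: 16.35
tcp_pos: [0.431, -0.1696, 0.204]
tcp_rot: [[0.014, 1.0, 0.001], [1.0, -0.014, -0.0], [-0.0, 0.001, -1.0]]
contact_force: [0.0, -1.2, -0.3]
gripper_width: -0.0002
time: 16.85
tcp_pos: [0.3703, -0.2992, 0.2035]
tcp_rot: [[0.019, 1.0, 0.0], [1.0, -0.019, 0.0], [0.0, 0.0, -1.0]]
contact_force: [0.2, 0.4, -0.2]
gripper_width: 0.0
row at carrier axis, top now/before
-105 [175, 175] -97 [165, 164] -90 [126, 154] -82 [52, 207] -75 [51, 204] -67 [47, 196] -60 [46, 216] -52 [46, 215] -45 [48, 190] -37 [51, 198] -30 [53, 204] -22 [53, 202] -15 [51, 202] -7 [52, 202] 0 [48, 202] 7 [50, 201] 15 [50, 201] 22 [50, 201] 30 [49, 189] 37 [52, 180] 45 [118, 217] 52 [214, 216] 60 [194, 201] 67 [178, 197] 75 [199, 199] 82 [197, 197] 90 [195, 162] 97 [192, 85] 105 [188, 97] 112 [183, 139] 120 [158, 69] 127 [175, 70] 135 [186, 168] 142 [186, 175] 
top [[314, 144, 7, 6, 36], [306, 150, 3, 5, 9], [306, 156, 13, 25, 158], [312, 234, 47, 11, 369], [381, 234, 11, 12, 70], [364, 236, 9, 3, 20], [373, 240, 6, 6, 31]]
side [[190, 150, 111, 150, 10856], [315, 174, 37, 40, 475], [150, 208, 3, 33, 59], [150, 292, 16, 8, 66]]
lip [363.6488 241.5273] [253.1782 265.4713]
open tip [389.143  242.8087] [257.7622 266.2986]
rubber [358.857  241.2527] [252.4781 266.8565]
tail [311.1218 239.5732] [243.1316 236.3476]
```

```bash
python3 -c "
from plant import env
print(env.job_done())"
```

```text
the job is handed in; nothing more can be done
None
```

The long seal bar is in the carrier, rubber up, with its tongue at the keeper, and the keeper is folded down over it. I handed the job in at about 17 s of the 43 s.

**What I did:** I drew the bar out of its pocket along the lean. I pivoted it flatter in the grip by pressing its tail on clear table, then lowered it into the two saddles. I released it once the force rose to 22 N at the expected seated height (TCP z 33.6 mm, predicted 33.5). Then I folded the keeper with the closed fingers until it stopped against 19 N at z 55.5 mm (nominal 56), and backed the arm clear.

**Last checks:**
- **Bar:** the last top picture shows the rubber strip on the carrier's axis from about x -90 to +46 mm.
- **Keeper:** the strap covers the tongue, and its open position is empty.
- **Surroundings:** within the part of the top view I compared, only the rack's long pocket and the carrier changed. That area holds the short bar, bottle and box, but not the farther pouch or most of the green look-alike.

**What disagreed or went unchecked:**
- The bars stood about 18 mm further forward in the rack than I took from its description. I used the position measured in the images instead.
- The rubber's front end reads about 4 mm short of nominal, which is within blur and the endways play.
- The arm blocked the last side view, so the keeper's closed angle rests on the force stop and the top view.

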